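Switch on and zero the scale under the mixing cup

ROBOT

A 6-joint arm with a two-finger parallel gripper is mounted at the origin on a cart in front of the work surface, level with it; the furniture and walls round the work are solid. World frame = base frame: x ahead of the robot, y to its left, z up, the work surface at z = 0. Lengths are in m, angles in rad, forces in N, time in s.
With the tool pointing down it reaches from about 0.35 to 0.775 m from the base axis. Payload 5.5 kg.
Tool frame: the origin (TCP) lies at the very end of the fingers, on their centre line; the grasp point (between the pads) lies env.pinch_z behind it (env.pinch_z is the distance from the TCP to the grasp point, in m); z points along the fingers, y is the line along which they close (so a half turn about z gives the same grasp; the last joint's range is limited). The gripper opens to 85 mm and grips with 20 to 120 N. Pads are 22 mm wide; open, the fingers measure 114 mm over their backs; the gripper's body (76 mm by 85 mm) begins 54 mm behind the grasp point. The pads swing forward as they close: fully open they stand 13 mm farther back than shut.
Start: joints at [-1.289, 0.313, 0.046, 1.304, 0, 1.431], TCP at [0.235, -0.525, 0.231] pointing down, gripper open.
Joint ranges: [-2.76, 2.76], [-0.86, 1.69], [-1.03, 1.26], [-2.2, 2.34], [-1.47, 1.5], [-3.14, 3.14]. Speed limits (rad/s): [2.57, 2.57, 3.14, 3.14, 3.14, 3.14].

INTERFACE

Orientations are given as a unit quaternion [w, x, y, z].
In Python, from workcell import env, eyes gives the robot as it stands.
- The arm moves only by the shell command python3 -m jog 'ROWS' [FORCE]. ROWS is JSON, one flat list of numbers, 7 for each row, row after row: the shift along the world's x, y, z as a fraction of full scale, then the turn, a rotation vector about the world's x, y, z as a fraction of full scale, then the opening, from -1 (shut) to 1 (fully open), so that 0 is half open. A call has 1 to 12 rows; each row is the pose to reach, as a shift and turn from the pose commanded when the call began, turning the shorter way round; what a row does not reach only later rows make up. Full scale, the value 1, is 20 cm for a shift and pi rad for a turn. A row lasts 1/12 s, in which the tool goes at most 41.7 mm and 7.16 degrees, less where a joint would pass 70% of its speed; a pose out of reach is approached as far as the arm can. A call with a number of a shift or a turn outside -1 to 1 is refused whole. A call with a gripper value outside its range is refused whole. The fingers move at their own pace and stop on an object; FORCE is the grip in N (left out, the last holds). Time passes only in rows, so rows that repeat a pose let the fingers close. It gives the time, the measured TCP pose, the force, the opening and the grip force at its end, in the units of the state.
- env.get_state(): the state, without advancing time (a new reading comes with each control period).
- eyes.read_camera(name): name is "scene" or "top" or "wrist"; returns (picture, depth): 480x640x3 uint8, red, green, blue; 480x640 float32, m along the optical axis (not along the pixel's ray), 0 where there is no reading.
- eyes.calibration(name): a dict with "fx", "fy", "cx", "cy" (pixels), "R" (3x3) and "t" (3): a world point X has camera coordinates R X + t; the wrist camera has in their place "tool_from_camera" (4x4, takes a point from camera to tool coordinates, whose origin is the TCP and whose axes are the flange's). Camera axes: x right, y down, z forward; pixel columns grow to the right and rows downward; lengths in m; the calibration is good to about 2 mm. The wrist camera is an equidistant fisheye: a pixel r from the principal point sees the ray r / f radians off the axis. A picture is of the moment at which its call begins: read the wrist's pose just before it. calibration takes no time and is no camera call.
- env.hand_in(): hands the job in; it is judged then, once.
The state is a dict: "clock": time; "joint_pos": joint angles; "qvel": joint speeds; "tau": joint torques, N m; "tcp_pos": TCP position; "orientation": TCP orientation; "wrist_force": force on the tool from outside, world axes, zero at the start; "ft_torque": the same for the moment, N m; "finger_gap": finger opening in m; "grip_force": force on a finger pad.
Only numpy, scipy, OpenCV 4.12 (cv2) and the standard library are available. Lean on these libraries where they do the work, as an engineer would, in place of code of your own. Each camera call takes 0.05 s, during which the arm holds its last target. There are 200 camera calls.

TASK

Get the scale with the empty mixing cup on it ready for weighing plaster: with the fingertips, lightly press its round power key right down and keep it down for about a second, let it up, then press its long bar-shaped zero key in the same way and withdraw. Only press: do not lift or shift the scale or the cup, and leave the other two scales, their keys and everything else alone.

Things in the scene. Friction and masses are not known exactly. Their poses are not given: they have to be found in the camera images.
- scale_a: loose bench scale that carries the mixing cup: flat grey box 150 (x) by 130 (y) mm, 0.9 kg; the three are alike. Origin at the middle of its underside, z up; the keys are at its front, its own -x, and +y is left seen from the robot. Box top at 26 mm; steel pan 100 mm across, centre 24 mm to +x, top at 40 mm. Two black keys in a row, 58 mm to -x, stand 8 mm proud of the box
- power_a_top (a point): middle of the top of the round power key (18 mm across, 36 mm to the left, +y, of the scale's middle line) of scale_a; 34 mm above the surface when up; moves with the key
- zero_a_top (a point): middle of the top of the long bar-shaped zero key (16 mm by 44 mm, long side along the scale's y, 22 mm to the right, -y, of the middle line) of scale_a; 34 mm above the surface when up; moves with the key
- power_a (a joint): how far the power key of scale_a is pressed down, m: 0 up, 0.006 fully down; sprung, about 1.5 N starts it, 4 N takes it to 0.0035 and 5.6 N fully down; comes up by itself when let go
- zero_a (a joint): how far the zero key of scale_a is pressed down, m: 0 up, 0.006 fully down; sprung, about 1.5 N starts it, 4 N takes it to 0.0035 and 5.6 N fully down; comes up by itself when let go
- scale_b: loose bench scale that carries the plaster model: flat grey box 150 (x) by 130 (y) mm, 0.9 kg; the three are alike. Origin at the middle of its underside, z up; the keys are at its front, its own -x, and +y is left seen from the robot. Box top at 26 mm; steel pan 100 mm across, centre 24 mm to +x, top at 40 mm. Two black keys in a row, 58 mm to -x, stand 8 mm proud of the box
- power_b_top (a point): middle of the top of the round power key (18 mm across, 36 mm to the left, +y, of the scale's middle line) of scale_b; 34 mm above the surface when up; moves with the key
- zero_b_top (a point): middle of the top of the long bar-shaped zero key (16 mm by 44 mm, long side along the scale's y, 22 mm to the right, -y, of the middle line) of scale_b; 34 mm above the surface when up; moves with the key
- power_b (a joint): how far the power key of scale_b is pressed down, m: 0 up, 0.006 fully down; sprung, about 1.5 N starts it, 4 N takes it to 0.0035 and 5.6 N fully down; comes up by itself when let go
- zero_b (a joint): how far the zero key of scale_b is pressed down, m: 0 up, 0.006 fully down; sprung, about 1.5 N starts it, 4 N takes it to 0.0035 and 5.6 N fully down; comes up by itself when let go
- scale_c: loose bench scale that carries the round tin: flat grey box 150 (x) by 130 (y) mm, 0.9 kg; the three are alike. Origin at the middle of its underside, z up; the keys are at its front, its own -x, and +y is left seen from the robot. Box top at 26 mm; steel pan 100 mm across, centre 24 mm to +x, top at 40 mm. Two black keys in a row, 58 mm to -x, stand 8 mm proud of the box
- power_c_top (a point): middle of the top of the round power key (18 mm across, 36 mm to the left, +y, of the scale's middle line) of scale_c; 34 mm above the surface when up; moves with the key
- zero_c_top (a point): middle of the top of the long bar-shaped zero key (16 mm by 44 mm, long side along the scale's y, 22 mm to the right, -y, of the middle line) of scale_c; 34 mm above the surface when up; moves with the key
- power_c (a joint): how far the power key of scale_c is pressed down, m: 0 up, 0.006 fully down; sprung, about 1.5 N starts it, 4 N takes it to 0.0035 and 5.6 N fully down; comes up by itself when let go
- zero_c (a joint): how far the zero key of scale_c is pressed down, m: 0 up, 0.006 fully down; sprung, about 1.5 N starts it, 4 N takes it to 0.0035 and 5.6 N fully down; comes up by itself when let go
- pan_a (a point): middle of the top of the pan of scale_a
- cup: open blue rubber mixing cup, 68 mm across the rim, 42 mm high, loose on the pan of scale_a; origin at the middle of its underside, z up
- model: plaster model of a jaw, 62x66x28 mm, loose on the pan of scale_b; origin at the middle of its underside
- tin: closed round tin, 64 mm across, 28 mm high, loose on the pan of scale_c; origin at the middle of its underside
- bottle: small round capped bottle, 42 mm across, 103 mm high, standing at the left of the scales; origin at the middle of its underside
- dappen: small thick glass, 48 mm across, 61 mm high, standing at the right of the scales; origin at the middle of its underside

How it is judged:
By the outcome, as a careful person would: the job done as asked, in the order asked, and still so for the second after the job is handed in, with the robot touching nothing.
It also fails if it takes over 42 s, if anything falls off the work surface, if the arm or the gripper's body presses on something with over 40 N, if the wrist force passes 120 N, or if a joint passes its speed limit or range.

## Working session

There is one attempt and no reset: what is moved stays moved. The work goes in short steps, Python scripts to look and compute and a shell command to move; the robot and the scene stay as the last step left them, time stands still between calls to the robot, and variables do not carry over. Pictures are saved under pics/ and viewed, at most 10 in all, crops included, and the job is handed in when it is done.

```bash
mkdir -p pics; ls; cat > h.py <<'E'
import numpy as np, cv2
from workcell import env, eyes
def snap(n,f):
    p,d=eyes.read_camera(n); cv2.imwrite('pics/'+f+'.png',p[:,:,::-1]); np.savez('pics/'+f+'.npz',p=p,d=d); return p,d
def plane(c,u,v,z):
    r=np.array([(u-c['cx'])/c['fx'],(v-c['cy'])/c['fy'],1.]); R=np.array(c['R']); o=-R.T@np.array(c['t']); w=R.T@r
    return o+w*(z-o[2])/w[2]
E
python3 - <<'E'
from h import *
snap('top','top0'); print(env.get_state()); print(eyes.calibration('top')); print(env.pinch_z)
E
```

```text
pics
{'clock': 0.05, 'joint_pos': array([-1.28857984e+00,  3.13973454e-01,  4.50268758e-02,  1.30361775e+00,
       -4.36271274e-05,  1.43120801e+00]), 'qvel': array([-0.00053823, -0.00105134,  0.00135931,  0.0011591 , -0.0019913 ,
       -0.00057632]), 'tau': array([ 5.33326966e-03, -4.82153213e+01,  2.99549621e+01,  1.30380705e-02,
        3.30245177e-05, -1.59355409e-05]), 'tcp_pos': array([ 0.23525495, -0.5241267 ,  0.2304438 ]), 'orientation': array([-8.80197517e-04,  9.77842016e-01,  2.09342326e-01, -8.47462486e-05]), 'wrist_force': array([ 0.23540686, -0.55887748, -0.03136016]), 'ft_torque': array([-0.02411477, -0.00169378,  0.04176614]), 'grip_force': 0.0, 'finger_gap': 0.08516437156936994}
{'fx': 459.24619224392063, 'fy': 459.24619224392063, 'cx': 320.5321749189418, 'cy': 240.6860515127974, 'R': array([[-0.01758371, -0.9995423 ,  0.02461704],
       [-0.99754855,  0.01587011, -0.06815453],
       [ 0.06773266, -0.0257551 , -0.99737102]]), 't': array([-0.07740174,  0.51386881,  1.16075938])}
0.0187
```

View pics/top0.png

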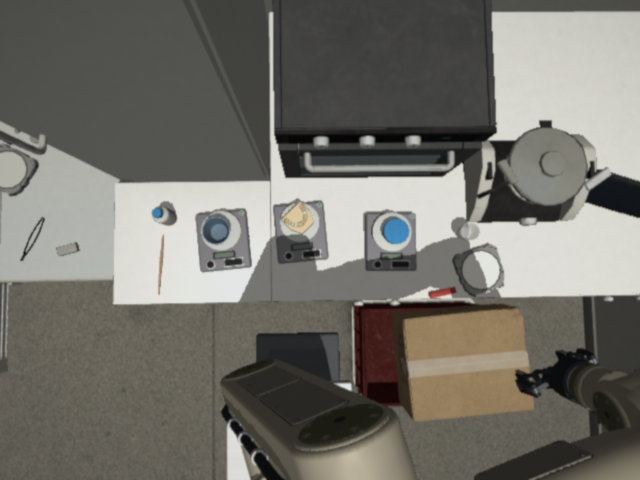

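The top view shows three scales at about (223,240), (301,232) and (391,240). The left one carries what looks like an open blue cup. The right one carries a flat blue disc, probably the tin. I'll enlarge it to check.

```bash
python3 - <<'E'
from h import *
p=np.load('pics/top0.npz')['p']; d=np.load('pics/top0.npz')['d']
cv2.imwrite('pics/crop1.png',cv2.resize(p[190:285,180:440,::-1],None,fx=3,fy=3,interpolation=cv2.INTER_CUBIC))
c=eyes.calibration('top')
for n,z,u,v in [('left obj',.07,216,229),('mid obj',.065,298,217),('right obj',.07,396,231),('bottle',.1,158,213)]:
    R=np.array(c['R']);dd=d[v,u]; X=R.T@(np.array([(u-c['cx'])/c['fx'],(v-c['cy'])/c['fy'],1])*dd-np.array(c['t']))
    print(n,X.round(3))
# dark key blobs
g=p.max(2); m=((g<45)).astype(np.uint8); m[:245]=0; m[275:]=0; m[:,:195]=0;m[:,420:]=0
k,l,s,ce=cv2.connectedComponentsWithStats(m)
for i in range(1,k):
    if s[i,4]>8: print(s[i],ce[i].round(1),plane(c,*ce[i],.034).round(4))
E
```

```text
left obj [0.544 0.176 0.043]
mid obj [ 0.569 -0.03   0.062]
right obj [ 0.53  -0.271  0.071]
bottle [0.579 0.3   0.104]
[291 245   2   6  11] [291.5 247.3] [ 0.4959 -0.012   0.034 ]
[304 251  14   6  54] [309.1 253.6] [ 0.4793 -0.0561  0.034 ]
[286 253   5   6  23] [288.2 255.6] [ 0.4751 -0.0032  0.034 ]
[226 260  15   4  39] [232.6 261.5] [0.4625 0.1364 0.034 ]
[208 263   4   3  11] [209.6 264.1] [0.457  0.1939 0.034 ]
[375 262   6   5  24] [377.3 264. ] [ 0.45   -0.2283  0.034 ]
[392 262  17   5  80] [400.1 264. ] [ 0.449  -0.2864  0.034 ]
```

View pics/crop1.png

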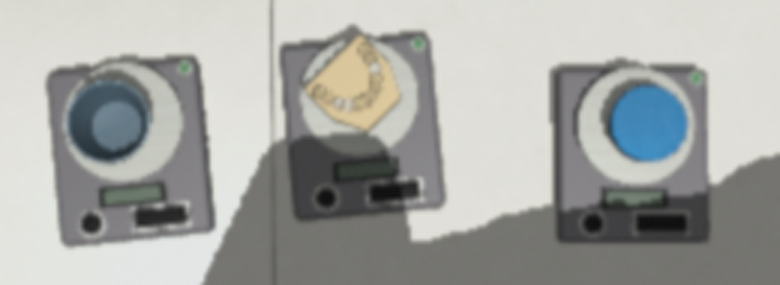

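The left scale is scale_a: its cup is open, the floor inside it is at 43 mm, and its keys are 58 mm apart as they should be. The right object's top is at 71 mm, so that is the tin. Next I'll check that the path is clear and where the wrist camera sits.

```bash
python3 - <<'E'
from h import *
d=np.load('pics/top0.npz')['d']; c=eyes.calibration('top')
v,u=np.mgrid[:480,:640]
X=np.stack([(u-c['cx'])/c['fx']*d,(v-c['cy'])/c['fy']*d,d],-1)-np.array(c['t']); X=X@np.array(c['R'])
for x0 in (.2,.3,.4,.5,.6):
    print(x0,[round(float(X[(abs(X[...,0]-x0)<.05)&(abs(X[...,1]-y0)<.05)&(d>0)][:,2].max(initial=-9)),2) for y0 in np.arange(-.6,.4,.1)])
print(eyes.calibration('wrist'))
E
```

```text
0.2 [0.26, 0.6, 0.73, 0.73, 0.75, 0.78, 0.76, 0.51, -0.79, -0.88]
0.3 [0.35, 0.6, 0.7, -0.05, 0.74, 0.78, 0.77, -0.88, -0.88, -0.88]
0.4 [0.02, 0.03, 0.02, 0.04, 0.04, 0.01, 0.01, 0.03, 0.04, 0.01]
0.5 [0.09, 0.06, 0.06, 0.08, 0.07, 0.07, 0.07, 0.09, 0.09, 0.01]
0.6 [0.2, 0.18, 0.29, 0.3, 0.3, 0.3, 0.29, 0.08, 0.09, 0.11]
{'fx': 371.64829954431775, 'fy': 371.64829954431775, 'cx': 310.14243072924137, 'cy': 225.662560563081, 'tool_from_camera': array([[-9.77161431e-04, -9.50902349e-01, -3.09489528e-01,
         7.91610579e-02],
       [ 9.99999515e-01, -8.90054795e-04, -4.22650037e-04,
         4.36461196e-04],
       [ 1.26436275e-04, -3.09489791e-01,  9.50902757e-01,
        -1.43536320e-01],
       [ 0.00000000e+00,  0.00000000e+00,  0.00000000e+00,
         1.00000000e+00]])}
```

```bash
python3 -m jog '[0.3,1,0,0,0,0.2,-1, 0.3,1,0,0,0,0.2,-1, 0.3,1,0,0,0,0.2,-1, 0.3,1,0,0,0,0.2,-1, 0.3,1,0,0,0,0.2,-1, 0.3,1,0,0,0,0.2,-1]' 30
python3 -m jog '[0.4,1,0,0,0,0.2,-1, 0.4,1,0,0,0,0.2,-1, 0.4,1,0,0,0,0.2,-1, 0.4,1,0,0,0,0.2,-1, 0.4,1,0,0,0,0.2,-1, 0.4,1,0,0,0,0.2,-1]'
```

```text
clock: 0.55
tcp_pos: [0.2956, -0.3175, 0.2308]
orientation: [-0.002, 0.863, 0.506, 0.001]
wrist_force: [0.2, 0.6, -0.1]
finger_gap: 0.012
grip_force: 0.0
clock: 1.05
tcp_pos: [0.3759, -0.1193, 0.2311]
orientation: [-0.001, 0.664, 0.748, 0.001]
wrist_force: [-0.8, 0.1, -0.2]
finger_gap: -0.0002
grip_force: 0.0
```

```bash
python3 -m jog '[0.32,1,-0.15,0,0,0,-1, 0.32,1,-0.15,0,0,0,-1, 0.32,1,-0.15,0,0,0,-1, 0.32,1,-0.15,0,0,0,-1, 0.32,1,-0.15,0,0,0,-1, 0.32,1,-0.15,0,0,0,-1]'
python3 -m jog '[0,0.17,-0.2,0,0,0,-1, 0,0.17,-0.2,0,0,0,-1, 0,0.17,-0.2,0,0,0,-1, 0,0.17,-0.2,0,0,0,-1]'
python3 - <<'E'
from h import *
s=env.get_state(); np.savez('pics/w1s.npz',p=s['tcp_pos'],q=s['orientation']); print(s['tcp_pos'],s['orientation'])
snap('wrist','w1')
E
```

```text
clock: 1.55
tcp_pos: [0.4399, 0.0805, 0.2]
orientation: [-0.001, 0.666, 0.746, 0.0]
wrist_force: [0.5, -0.5, 0.2]
finger_gap: 0.0
grip_force: 0.0
clock: 1.88
tcp_pos: [0.4386, 0.1088, 0.1609]
orientation: [-0.001, 0.668, 0.744, -0.001]
wrist_force: [-0.3, -0.5, -0.4]
finger_gap: 0.0001
grip_force: 0.0
[0.43859607 0.10878441 0.16089729] [-5.99516143e-04  6.67940441e-01  7.44213738e-01 -1.05780396e-03]
```

View pics/w1.png

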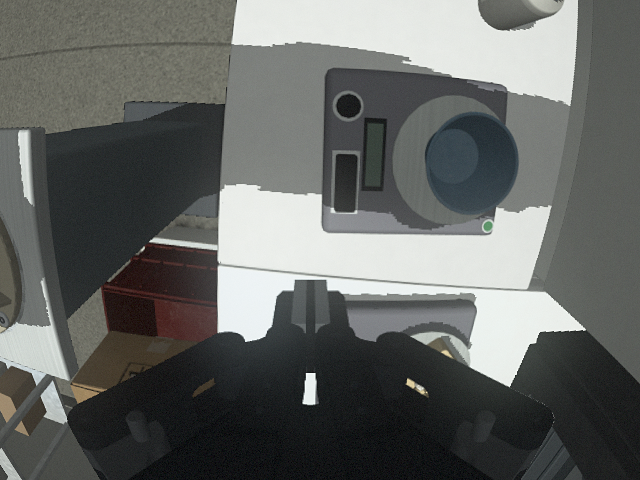

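The wrist view shows scale_a clearly, with the open empty cup on it. The round power key is at (348,106), the zero bar at about (345,182), and the shut fingertips at about (310,282).

```bash
cat >> h.py <<'E'
from scipy.spatial.transform import Rotation as Ro
def wray(u,v,pos,q,z):
    c=eyes.calibration('wrist'); a=np.array([u-c['cx'],v-c['cy']]); r=np.hypot(*a); th=r/c['fx']
    ray=np.r_[a/r*np.sin(th),np.cos(th)]; T=np.array(c['tool_from_camera'])
    R=Ro.from_quat([q[1],q[2],q[3],q[0]]).as_matrix()
    o=R@T[:3,3]+pos; w=R@T[:3,:3]@ray
    return o+w*(z-o[2])/w[2]
E
python3 - <<'E'
from h import *
f=np.load('pics/w1s.npz'); p=np.load('pics/w1.npz')['p']
m=np.zeros((480,640),np.uint8); m[85:225,328:362]=(p.max(2)<50)[85:225,328:362]
k,l,s,ce=cv2.connectedComponentsWithStats(m)
C=[]
for i in range(1,k):
    if s[i,4]>150:
        ct=cv2.findContours((l==i).astype(np.uint8),0,2)[0][0][:,0]
        P=np.array([wray(u,v,f['p'],f['q'],.034)[:2] for u,v in ct]).astype(np.float32)
        r=cv2.minAreaRect(P*1000); print(s[i],ce[i].round(1),wray(*ce[i],f['p'],f['q'],.034).round(4),r)
print('tip',wray(310,283,f['p'],f['q'],f['p'][2]))
E
```

```text
[337  94  24  24 434] [348.2 105.6] [0.4566 0.1926 0.034 ] ((456.4552917480469, 192.5749053955078), (16.935762405395508, 16.343326568603516), 44.25240707397461)
[335 154  22  46 734] [346.  172.2] [0.461  0.1438 0.034 ] ((460.9636535644531, 140.41073608398438), (15.391161918640137, 33.72117233276367), 4.2473649978637695)
tip [0.43768833 0.11493672 0.16089729]
```

```bash
python3 -m jog '[0.09,0.42,0,0,0,0,-1, 0.09,0.42,0,0,0,0,-1, 0.09,0.42,-0.2,0,0,0,-1, 0.09,0.42,-0.4,0,0,0,-1, 0.09,0.42,-0.55,0,0,0,-1, 0.09,0.42,-0.55,0,0,0,-1, 0.09,0.42,-0.55,0,0,0,-1]'
python3 - <<'E'
from h import *
s=env.get_state(); np.savez('pics/w2s.npz',p=s['tcp_pos'],q=s['orientation']); print(s['tcp_pos'],s['wrist_force'])
p,d=snap('wrist','w2'); cv2.imwrite('pics/w2c.png',cv2.resize(p[100:400,200:500,::-1],None,fx=2,fy=2))
E
```

```text
clock: 2.52
tcp_pos: [0.457, 0.192, 0.0514]
orientation: [-0.001, 0.669, 0.743, -0.001]
wrist_force: [0.4, 0.4, 0.3]
finger_gap: 0.0003
grip_force: 0.0
[0.45701576 0.19196838 0.05138344] [0.38974746 0.40056379 0.3003323 ]
```

View pics/w2c.png

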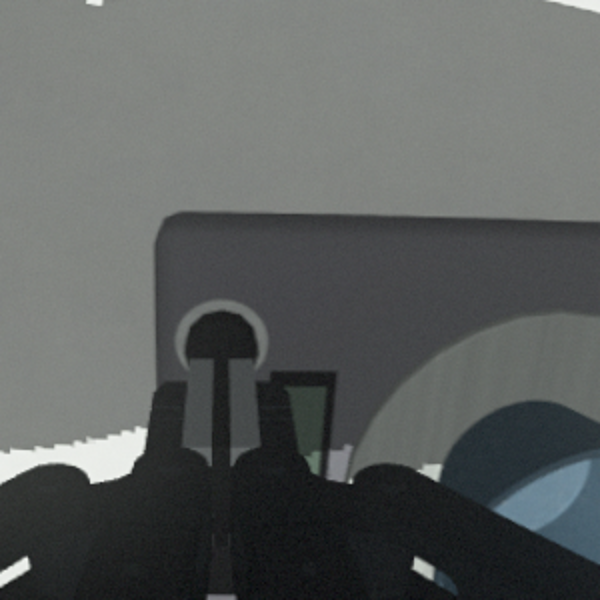

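The fingertips are centred over the power key (crop: key at (221,335), fingers at x≈221). I'll descend gradually and watch the force.

```bash
python3 -m jog '[0,0,-0.04,0,0,0,-1, 0,0,-0.075,0,0,0,-1, 0,0,-0.085,0,0,0,-1, 0,0,-0.095,0,0,0,-1, 0,0,-0.1,0,0,0,-1, 0,0,-0.1,0,0,0,-1]'
```

```text
clock: 3.07
tcp_pos: [0.458, 0.1932, 0.0318]
orientation: [0.001, 0.668, 0.744, 0.0]
wrist_force: [1.3, -1.3, 2.1]
finger_gap: 0.0001
grip_force: 1.4
```

```bash
python3 -m jog '[0,0,-0.006,0,0,0,-1, 0,0,-0.0125,0,0,0,-1, 0,0,-0.0125,0,0,0,-1]'
python3 -m jog '[0,0,-0.006,0,0,0,-1, 0,0,-0.0125,0,0,0,-1, 0,0,-0.0125,0,0,0,-1]'
```

```text
clock: 3.32
tcp_pos: [0.458, 0.1933, 0.0291]
orientation: [0.001, 0.668, 0.744, 0.0]
wrist_force: [0.4, -1.8, 4.4]
finger_gap: -0.0
grip_force: 2.3
clock: 3.57
tcp_pos: [0.458, 0.1933, 0.0278]
orientation: [0.001, 0.668, 0.744, 0.0]
wrist_force: [-2.6, -3.1, 14.2]
finger_gap: -0.0001
grip_force: 7.4
```

It is bottomed out at 14 N. I'll ease off slightly, hold for about a second, then let it up.

```bash
python3 -m jog '[0,0,0.003,0,0,0,-1, 0,0,0.003,0,0,0,-1, 0,0,0.003,0,0,0,-1, 0,0,0.003,0,0,0,-1, 0,0,0.003,0,0,0,-1, 0,0,0.003,0,0,0,-1, 0,0,0.003,0,0,0,-1, 0,0,0.003,0,0,0,-1, 0,0,0.003,0,0,0,-1, 0,0,0.003,0,0,0,-1, 0,0,0.003,0,0,0,-1]'
python3 -m jog '[0,0,0.03,0,0,0,-1, 0,0,0.07,0,0,0,-1, 0,0,0.12,0,0,0,-1, 0,0,0.12,0,0,0,-1, 0,0,0.12,0,0,0,-1]'
python3 - <<'E'
from h import *
s=env.get_state(); np.savez('pics/w3s.npz',p=s['tcp_pos'],q=s['orientation']); print(s['tcp_pos'],s['wrist_force'])
snap('wrist','w3')
E
```

```text
clock: 4.48
tcp_pos: [0.458, 0.1933, 0.0279]
orientation: [0.001, 0.668, 0.744, 0.0]
wrist_force: [-1.5, -3.3, 10.7]
finger_gap: -0.0001
grip_force: 5.3
clock: 4.9
tcp_pos: [0.4577, 0.1937, 0.0515]
orientation: [0.0, 0.668, 0.744, 0.001]
wrist_force: [0.6, 0.7, -0.3]
finger_gap: -0.0001
grip_force: 0.0
[0.45770781 0.19367673 0.05148648] [ 0.63806005  0.73581531 -0.27076972]
```

```bash
python3 -m jog '[0.01,-0.15,0.02,0,0,0,-1, 0.02,-0.29,0.02,0,0,0,-1, 0.02,-0.29,0,0,0,0,-1, 0.02,-0.29,0,0,0,0,-1, 0.02,-0.29,0,0,0,0,-1]'
python3 - <<'E'
from h import *
s=env.get_state(); print(s['tcp_pos'],s['wrist_force'])
p,d=snap('wrist','w4'); cv2.imwrite('pics/w4c.png',cv2.resize(p[0:400,150:550,::-1],None,fx=1.5,fy=1.5))
E
```

```text
clock: 5.37
tcp_pos: [0.4608, 0.1354, 0.0503]
orientation: [-0.001, 0.668, 0.744, -0.0]
wrist_force: [-0.5, -0.6, 0.8]
finger_gap: -0.0001
grip_force: 0.0
[0.46077932 0.13540301 0.05031969] [-0.51334465 -0.57743056  0.75383161]
```

View pics/w4c.png

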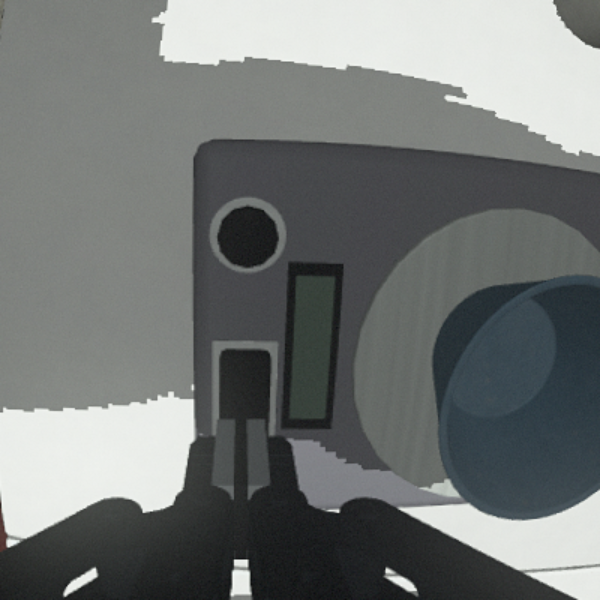

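The fingers (crop x≈241) are over the zero bar (x≈245), and the power key at (248,236) is up again. I'll shift 1 mm in +x and press.

```bash
python3 -m jog '[0.005,0,-0.04,0,0,0,-1, 0.005,0,-0.075,0,0,0,-1, 0.005,0,-0.085,0,0,0,-1, 0.005,0,-0.095,0,0,0,-1, 0.005,0,-0.105,0,0,0,-1, 0.005,0,-0.112,0,0,0,-1, 0.005,0,-0.117,0,0,0,-1, 0.005,0,-0.117,0,0,0,-1]'
```

```text
clock: 6.08
tcp_pos: [0.462, 0.1359, 0.028]
orientation: [-0.0, 0.668, 0.744, 0.0]
wrist_force: [-3.6, 2.5, 6.9]
finger_gap: 0.0001
grip_force: 3.5
```

```bash
python3 -m jog '[0,0,-0.002,0,0,0,-1, 0,0,-0.002,0,0,0,-1, 0,0,-0.002,0,0,0,-1, 0,0,-0.002,0,0,0,-1, 0,0,-0.002,0,0,0,-1, 0,0,-0.002,0,0,0,-1, 0,0,-0.002,0,0,0,-1, 0,0,-0.002,0,0,0,-1, 0,0,-0.002,0,0,0,-1, 0,0,-0.002,0,0,0,-1, 0,0,-0.002,0,0,0,-1, 0,0,-0.002,0,0,0,-1]'
python3 -m jog '[0,0,0.03,0,0,0,-1, 0,0,0.07,0,0,0,-1, 0,0,0.2,0,0,0,-1, 0,0,0.4,0,0,0,-1, 0,0,0.6,0,0,0,-1, 0,-0.12,0.66,0,0,0,-1, 0,-0.12,0.66,0,0,0,-1, -0.1,-0.12,0.66,0,0,0,-1, -0.1,-0.12,0.66,0,0,0,-1]'
python3 - <<'E'
from h import *
s=env.get_state(); print(s['tcp_pos'],s['wrist_force'])
p,d=snap('wrist','w5'); 
m=np.zeros((480,640),np.uint8); m[60:230,300:400]=(p.max(2)<50)[60:230,300:400]
k,l,st,ce=cv2.connectedComponentsWithStats(m)
for i in range(1,k):
    if st[i,4]>150: print(st[i],ce[i].round(1),wray(*ce[i],s['tcp_pos'],s['orientation'],.034).round(4))
E
```

```text
clock: 7.08
tcp_pos: [0.462, 0.1359, 0.0279]
orientation: [-0.0, 0.668, 0.744, 0.0]
wrist_force: [-3.7, 2.5, 10.5]
finger_gap: -0.0001
grip_force: 5.3
clock: 7.83
tcp_pos: [0.4394, 0.111, 0.1586]
orientation: [-0.001, 0.668, 0.744, -0.001]
wrist_force: [-1.4, 0.4, -1.3]
finger_gap: -0.0001
grip_force: 0.0
[0.43939423 0.11097137 0.15862505] [-1.39967705  0.38999754 -1.25237424]
[335  97  25  23 435] [346.9 108.1] [0.4565 0.1928 0.034 ]
[361 120  25  74 598] [372.2 154.8] [0.4789 0.1614 0.034 ]
[334 158  22  39 698] [344.9 174.5] [0.4609 0.1445 0.034 ]
```

View pics/w5.png

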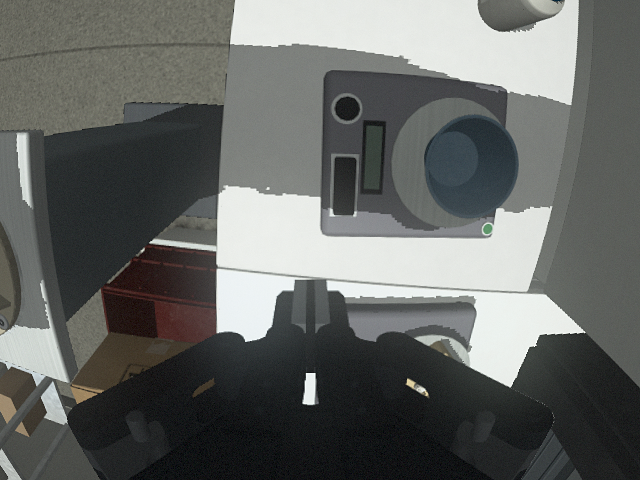

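The scale and cup stand where they were: the power key is at (347,108), which is (0.4565, 0.1928) against (0.4566, 0.1926) before. Both keys are up and the robot is clear, so I'll hand in.

```bash
python3 -c "
from workcell import env
print(env.hand_in())"
```

```text
the job is handed in; nothing more can be done
None
```

I pressed scale_a's power key and then its zero key, each fully down for about a second at roughly 10 N (brief 14 N peak on power); both came back up, the scale and cup did not shift, and the job is handed in with the arm clear.

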